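# Weigh the medicine case on the hand scale and put it in the outgoing tray

## Task

Weigh the small medicine case that stands under the raised shelf: take the hand scale clipped to its handle by the scale's black body, and without knocking the shelf lift until the case hangs about 4 cm clear of the table with the scale upright, and hold it still there for two seconds so that the reading settles. Then set the case down gently, flat in the wooden tray, and let go; keep the case low all the while (never more than 12 cm up) and leave the jar, the carton and the beaker alone.

Things in the scene. Friction and masses are not known exactly. Their poses are not given: they have to be found in the camera images.
- case_center (a point): Centre of the loose medicine case, white with grey lid, 150 (its x) x 120 (its y) x 75 mm high, 0.45 kg +-25 %; the point is 37.5 mm above its underside, axes the case's own, z up. A fixed steel bail handle runs along its y over the lid; the bail's top, 100 mm above the case's underside and central, is the pivot of the clip.
- clip (a joint): Lean of the scale about the bail (the case's y axis), rad, moves freely: 0 = the scale is in line with the case's z (upright), positive = leaning towards the case's -x side. It falls by itself onto its stop at 0.5 rad (28.6 degrees), where it starts; the other stop is at -0.35.
- scale (a joint): Stretch of the sprung scale, m: how far the black body has been pulled out along its rod (0 to 0.075). Spring 130 N/m, no preload: the case hanging freely stretches it by 25 to 45 mm, so the case leaves the table only after the body has been raised by that much.
- scale_grip (a point): Grip point on the axis of the scale's black body, a bar 40 (its y) x 26 (its x) x 110 mm (its z, along the scale, up from the clip), 28 mm below its top end; 112 mm from the clip's pivot when unstretched. Its y is parallel to the case's y. Grip across the 40 mm sides with the tool tilted like the scale: the shelf edge, 92 mm higher and 15 to 28 mm behind, leaves no room for an upright gripper.
- shelf_front (a point): Middle of the front lower edge of the fixed raised shelf, 290 mm above the table. x points to its rear, y along the edge, z up. Wooden board 80 mm deep (x), 360 long (y), 18 thick, low boxes on top reach 24 mm above it. Two 18 mm square posts stand 70 mm behind the front edge, 168 mm either side of the middle. Open in front, behind and at the ends.
- tray_in (a point): Centre of the inner floor of the fixed outgoing tray (light wood), 8 mm above the table. The tray's inner floor is 190 mm (its x) x 160 mm (its y), its walls 8 mm thick, rising to 20 mm above the table. The case fits lengthwise along the tray's x, either way round, with 20 mm to spare on each side.
- jar: Bystander: amber jar, 60 mm across, 100 mm high, origin under its centre.
- carton: Bystander: cardboard carton 120 x 80 x 50 mm high, origin under its centre.
- beaker: Bystander: steel beaker, 70 mm across, 90 mm high, origin under its centre.

How it is judged:
By the outcome, as a careful person would: the job done as asked, in the order asked, and still so for the second after the job is handed in, with the robot touching nothing.
It also fails if it takes over 64 s, if anything falls off the work surface, if the arm or the gripper's body presses on something with over 40 N, if the wrist force passes 120 N, or if a joint passes its speed limit or range.

## Robot

A 7-joint arm with a two-finger parallel gripper is mounted at the origin on the work surface. World frame = base frame: x ahead of the robot, y to its left, z up, the work surface at z = 0. Lengths are in mm, angles in degrees, forces in N, time in s.
With the tool pointing down it reaches from about 400 to 875 mm from the base axis. Payload 4.4 kg.
Tool frame: the origin (TCP) lies at the very end of the fingers, on their centre line; the grasp point (between the pads) lies env.tcp_to_grasp behind it (env.tcp_to_grasp is the distance from the TCP to the grasp point, in mm); x points along the fingers, z is the direction in which the jaws open and shut, and the axes are right-handed (so a half turn about x gives the same grasp; the last joint's range is limited). The gripper opens to 85 mm and grips with 20 to 120 N. Pads are 22 mm wide; open, the fingers measure 114 mm over their backs; the gripper's body (76 mm by 85 mm) begins 54 mm behind the grasp point. The pads swing forward as they close: fully open they stand 13 mm farther back than shut.
Start: joints at [-81.062, 36.005, 2.206, 86.941, -1.547, 57.084, -1.146], TCP at [142.965, 634.097, 231.313] pointing down, gripper open.
Joint ranges: [-175.42, 175.42], [-21.48, 121.26], [-71.46, 75.88], [10.55, 141.38], [-63.04, 243.04], [13.31, 113.54], [-168.57, 168.57]. Speed limits (degrees/s): [147.25, 147.25, 180, 180, 180, 180, 180].

## Interface

Orientations are given as [roll, pitch, yaw] about the fixed x, y, z axes, in that order (R = Rz(yaw) Ry(pitch) Rx(roll)).
In Python, from bench import env gives the robot as it stands.
- The arm moves only by the tool play_rows, never from a script. Its argument "moves" is one flat list of numbers, 5 for each row, row after row: the shift along the tool's x, y, z in cm, then the turn about the tool's x in rad, then the opening, from 0 (shut) to 1 (fully open). A call has 1 to 12 rows; each row shifts and turns the commanded pose from where the row before left it, along the tool's axes as they then stand; what a row does not reach is not made up. A row lasts 1/12 s, in which the tool goes at most 41.7 mm and 7.16 degrees, less where a joint would pass 70% of its speed; a pose out of reach is approached as far as the arm can. A call is refused whole if a number of a shift passes 4.17 or a number of a turn 0.125, either way. A call with a gripper value outside its range is refused whole. The fingers move at their own pace and stop on an object; "squeeze" is the grip in N (left out, the last holds). Time passes only in rows, so rows that do not move let the fingers close. It gives the time, the measured TCP pose, the force and the opening at its end, in the units of the state.
- env.get_obs(): the state, without advancing time (a new reading comes with each control period).
- env.get_image(name): name is "scene" or "top"; returns the picture (400x640x3 uint8, red, green, blue); there is no depth.
- env.get_calibration(name): a dict with "fx", "fy", "cx", "cy" (pixels), "R" (3x3) and "t" (3): a world point X has camera coordinates R X + t. Camera axes: x right, y down, z forward; pixel columns grow to the right and rows downward; lengths in mm; the calibration is good to about 2 mm. A picture is of the moment at which its call begins. get_calibration takes no time and is no camera call.
- env.close_job(): hands the job in, once; it reports no verdict.
Trained networks look in the newest picture that a camera, given by its name, has taken for a name from the list of things; names that differ only in an ending like _2 or _b are one class to them, and where a whole thing is asked for, a point or a joint stands for the part that bears it (a point fixed in the world has none). Each returns a list of dicts, best first, with "conf" (0 to 1); they miss things now and then, are a little off and sometimes report something else, mostly with a low value. They report only what shows in the picture. A call takes as long as a camera call.
- env.boxes_of(name, camera): "box" ([left, top, right, bottom] in pixels, round what is visible of it).
The state is a dict: "t": time; "q": joint angles; "joint_velocities": joint speeds; "tau": joint torques, N m; "ee_pos": TCP position; "tcp_rot": TCP orientation; "ft_force": force on the tool from outside, world axes, zero at the start; "ft_torque": the same for the moment, N m; "gripper_width": finger opening in mm.
Only numpy, scipy, OpenCV 4.12 (cv2) and the standard library are available. Lean on these libraries where they do the work, as an engineer would, in place of code of your own. Each camera call takes 0.05 s, during which the arm holds its last target. There are 200 camera calls.

## Working session

There is one attempt and no reset: what is moved stays moved. The work goes in short steps, Python scripts to look and compute and a tool call to move; the robot and the scene stay as the last step left them, time stands still between calls to the robot, and variables do not carry over. Pictures are saved under pics/ and viewed, about 8 in all and at most 12, crops included, and the job is handed in when it is done.

Besides the shell and the picture viewer there is one more tool, called after "Call:" in YAML: its name, and indented under it one key for each argument. play_rows: Moves the arm, as the interface text tells. Its arguments: {"type":"object","properties":{"moves":{"type":"array"},"squeeze":{"type":"number"}},"required":["moves"]}

```bash
ls; mkdir -p pics
python3 - <<'E'
from bench import env
import cv2, numpy as np
print(env.get_obs(), env.tcp_to_grasp)
for c in("scene","top"):
    im=env.get_image(c); cv2.imwrite(f"pics/{c}0.png",cv2.cvtColor(im,cv2.COLOR_RGB2BGR))
    k=env.get_calibration(c); print(c,k["fx"],k["fy"],k["cx"],k["cy"],np.round(k["R"],4).tolist(),np.round(k["t"],1).tolist())
    for n in ["case_center","scale_grip","jar","carton","beaker"]:
        print(n,[(np.round(b["box"]).tolist(),round(b["conf"],2)) for b in env.boxes_of(n,c)[:2]])
E
```

```text
pics
{'t': 0.0, 'q': array([-81.06291925,  36.05941665,   2.20181201,  86.99855488,
        -1.54602075,  57.0830606 ,  -1.14470009]), 'joint_velocities': array([-0.10800542, -0.01682053,  0.01255037,  0.03480319, -0.00199939,
        0.06570649, -0.01967184]), 'tau': array([-1.55714724e-04, -5.63381946e+01,  1.22633033e+00, -1.93443024e+01,
        1.09717279e-02,  1.04583896e-02,  1.26226684e-05]), 'ee_pos': array([142.80707398, 633.45547612, 230.36892996]), 'tcp_rot': array([-179.01403852,   89.88863059, -101.71889036]), 'ft_force': array([-0.17238833,  0.16997813,  1.18057156]), 'ft_torque': array([-0.00849871,  0.00260486,  0.01263085]), 'gripper_width': 85.62937523049158} 18.700000000000003
scene 500.31900813967883 500.31900813967883 322.3497457701963 198.24010866249745 [[-0.8943, 0.4474, -0.006], [0.3842, 0.7609, -0.5228], [-0.2293, -0.4699, -0.8524]] [595.5, -165.8, 1797.6]
case_center [([325.0, 224.0, 379.0, 272.0], 0.91)]
scale_grip [([270.0, 130.0, 331.0, 189.0], 0.64)]
jar [([272.0, 200.0, 294.0, 231.0], 0.8)]
carton [([275.0, 90.0, 306.0, 116.0], 0.59)]
beaker [([442.0, 320.0, 474.0, 354.0], 0.84)]
top 389.61679811171183 389.61679811171183 316.5608900945817 205.02101035822946 [[-0.0229, -0.9997, -0.0119], [-0.9895, 0.0243, -0.1424], [0.1427, 0.0085, -0.9897]] [26.0, 675.0, 1490.2]
case_center [([274.0, 220.0, 308.0, 244.0], 0.93)]
scale_grip [([283.0, 223.0, 293.0, 241.0], 0.44)]
jar [([332.0, 170.0, 345.0, 187.0], 0.65)]
carton [([439.0, 217.0, 469.0, 249.0], 0.58)]
beaker [([175.0, 244.0, 201.0, 260.0], 0.54)]
```

View pics/scene0.png

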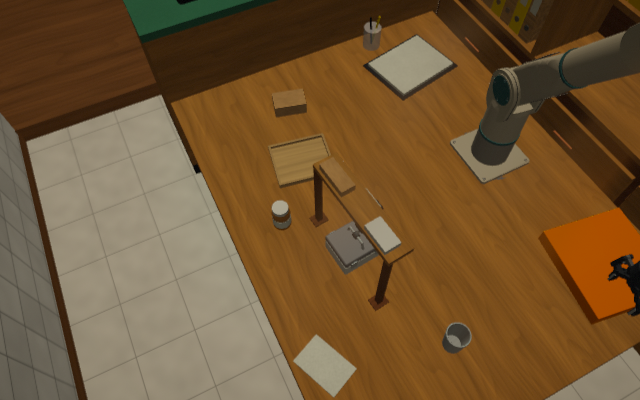

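View pics/top0.png

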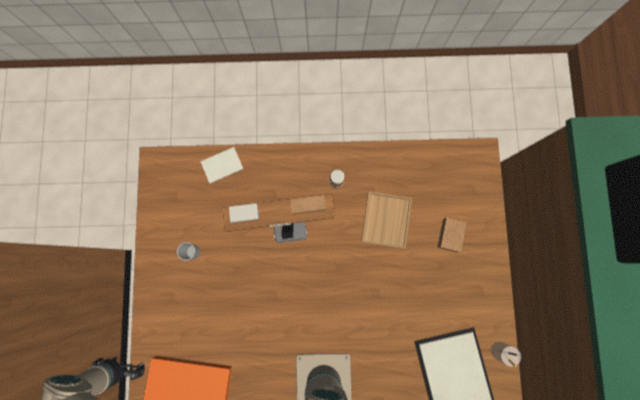

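```bash
cat > h.py <<'E'
from bench import env
import numpy as np, cv2
def proj(c,X):
    k=env.get_calibration(c); p=np.atleast_2d(X)@np.array(k["R"]).T+np.array(k["t"])
    return p[:,:2]/p[:,2:]*[k["fx"],k["fy"]]+[k["cx"],k["cy"]]
def ray(c,uv,z):
    k=env.get_calibration(c);R=np.array(k["R"]);t=np.array(k["t"])
    o=-R.T@t; d=R.T@np.array([(uv[0]-k["cx"])/k["fx"],(uv[1]-k["cy"])/k["fy"],1])
    return o+d*(z-o[2])/d[2]
E
python3 - <<'E'
from h import *
a=cv2.imread("pics/scene0.png")[120:320,240:440]; b=cv2.imread("pics/top0.png")[180:260,215:415]
a=cv2.resize(a,None,fx=4,fy=4,interpolation=2)[:600]; cv2.imwrite("pics/a.png",a[:, :800]); cv2.imwrite("pics/b.png",cv2.resize(b,None,fx=4,fy=4,interpolation=2))
for n,c,uv,z in [("case top corner?", "top",(274,241),75),("","top",(308,241),75),("tray c","top",(387,220),10),("shelf l","top",(224,230),308),("shelf r","top",(334,219),308),("jar","top",(337,178),100),("carton","top",(453,234),50),("beaker","top",(188,251),90)]:
    print(n,ray(c,uv,z).round())
E
```

```text
case top corner? [536. 176.  75.]
 [533.  46.  75.]
tray c [ 613. -271.   10.]
shelf l [563. 311. 308.]
shelf r [591. -48. 308.]
jar [771. -72. 100.]
carton [ 548. -518.   50.]
beaker [505. 501.  90.]
```

View pics/a.png

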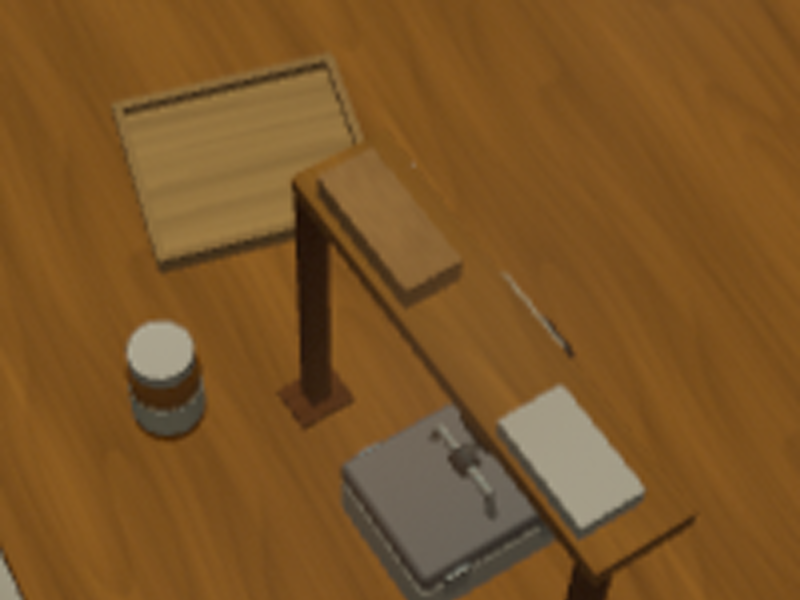

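View pics/b.png

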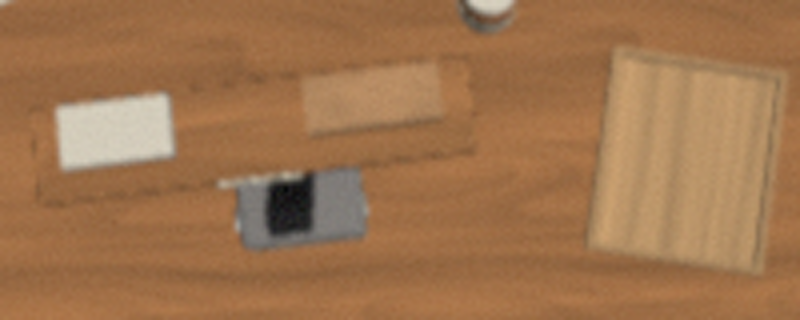

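Run:
```python
from h import *
for c in("scene","top"):
    k=env.get_calibration(c); print(c,(-np.array(k["R"]).T@np.array(k["t"])).round())
def P(n,c,u,v,z):print(n,ray(c,(u,v),z).round(1))
S=lambda n,x,y,z:P(n,"scene",240+x/4,120+y/4,z)
T=lambda n,x,y,z:P(n,"top",215+x/4,180+y/4,z)
S("pivot",465,457,100); S("bail a",440,427,100);S("bail b",490,488,100)
S("lid rear L",345,468,75);S("lid rear R",428,580,75);
T("lid front L",240,246,75);T("lid front R",363,236,75)
T("black top end, L",271,235,232);T("R",311,232,232)
T("shelf front L",38,205,290);T("shelf front R",475,152,290);T("rear L",32,110,308);T("rear R",470,58,308)
S("shelf front L hi",693,518,308);S("shelf rear L hi",600,575,308);S("shelf rear R hi",297,180,308);
for n,x,y in [("tray A",617,48),("B",786,70),("C",763,272),("D",588,248)]:T(n,x,y,20)
```

```text
scene [1009.  704. 1449.]
top [ 456.   -3. 1571.]
pivot [611.1 121.4 100. ]
bail a [615.9  90.2 100. ]
bail b [606.9 152.8 100. ]
lid rear L [690.7  77.4  75. ]
lid rear R [677.6 188.5  75. ]
lid front L [534.3 172.2  75. ]
lid front R [541.1  54.2  75. ]
black top end, L [534.8 127.1 232. ]
R [536.6  92.7 232. ]
shelf front L [560.7 313.6 290. ]
shelf front R [595.9 -47.9 290. ]
rear L [637.4 315.  308. ]
rear R [671.7 -45.5 308. ]
shelf front L hi [565.1 313.6 308. ]
shelf rear L hi [637.1 320.9 308. ]
shelf rear R hi [673.  -32.1 308. ]
tray A [ 727.4 -203.6   20. ]
B [ 700.7 -372.3   20. ]
C [ 499.4 -338.1   20. ]
D [ 527.1 -166.5   20. ]
```

```bash
cat >> h.py <<'E'
from scipy.spatial.transform import Rotation as Ro
def st():
    o=env.get_obs(); R=Ro.from_euler("xyz",o["tcp_rot"],degrees=True).as_matrix()
    print("t",o["t"].round(2) if hasattr(o["t"],"round") else o["t"],"p",o["ee_pos"].round(1),"q",o["q"].round(1),"F",o["ft_force"].round(1),"w",round(o["gripper_width"],1)); print(R.round(3)); return o["ee_pos"],R
def to(target):
    p,R=st(); print("shift cm", (R.T@(np.array(target)-p)/10).round(2))
E
python3 - <<'E'
from h import *
st()
E
```

```text
t 0.6 p [143.  634.1 231.3] q [-81.1  36.    2.2  86.9  -1.5  57.1  -1.1] F [-0.5  0.3  0.8] w 85.2
[[ 0.    -0.975  0.22 ]
 [ 0.     0.22   0.975]
 [-1.     0.     0.   ]]
```

Call:
play_rows:
  moves: [0,0,4,0,1,0,0,4,0,1,0,0,4,0,1,0,0,4,0,1,0,0,4,0,1,0,0,4,0,1,0,0,4,0,1,0,0,4,0,1]

```text
t: 1.27
ee_pos: [201.2, 891.8, 227.8]
tcp_rot: [19.6, 88.7, 96.6]
ft_force: [5.5, 0.4, 4.3]
gripper_width: 85.3
```

Run:
```python
from h import *
st()
```

```text
t 1.2667 p [201.2 891.8 227.8] q [-79.9  71.2  14.3  10.5 -14.1  97.3  -0.3] F [5.5 0.4 4.3] w 85.3
[[-0.003 -0.975  0.224]
 [ 0.023  0.224  0.974]
 [-1.     0.008  0.022]]
```

Call:
play_rows:
  moves: [0,0,4,0,1,0,0,4,0,1,0,0,4,0,1,0,0,4,0,1,0,0,4,0,1,0,0,4,0,1]

```text
t: 1.77
ee_pos: [223.0, 932.9, 199.8]
tcp_rot: [-1.7, 82.7, 74.5]
ft_force: [-34.1, 11.3, -4.2]
gripper_width: 85.3
```

Run:
```python
from h import *
st()
```

```text
t 1.7667 p [223.  932.9 199.8] q [-81.8  76.   64.7  10.5 -63.1  91.9   4. ] F [-34.1  11.3  -4.2] w 85.3
[[ 0.034 -0.971  0.238]
 [ 0.123  0.24   0.963]
 [-0.992 -0.004  0.128]]
```

Call:
play_rows:
  moves: [0,0,-3,0,1,0,0,-3,0,1,0,0,-3,0,1,0,0,-3,0,1,0,0,-3,0,1]

```text
t: 2.18
ee_pos: [193.0, 822.2, 186.9]
tcp_rot: [1.8, 82.4, 77.8]
ft_force: [-0.3, 1.8, 0.1]
gripper_width: 85.3
```

Run:
```python
from h import *
st()
```

```text
t 2.1833 p [193.  822.2 186.9] q [-100.4   65.4   65.1   60.5  -60.2   76.2   29.1] F [-0.3  1.8  0.1] w 85.3
[[ 0.028 -0.971  0.239]
 [ 0.129  0.241  0.962]
 [-0.991  0.004  0.132]]
```

Call:
play_rows:
  moves: [-4,0,0,0,1,-4,0,0,0,1,-4,0,0,0,1,-4,0,0,0,1,-4,0,0,0,1,-4,0,0,0,1,-4,0,0,0,1,-4,0,0,0,1]

```text
t: 2.85
ee_pos: [184.1, 781.9, 506.9]
tcp_rot: [1.5, 82.4, 77.6]
ft_force: [0.5, 1.8, 0.5]
gripper_width: 85.3
```

Run:
```python
from h import *
st()
```

```text
t 2.85 p [184.1 781.9 506.9] q [-90.7  51.5  67.9  27.9 -54.8 107.   13. ] F [0.5 1.8 0.5] w 85.3
[[ 0.029 -0.97   0.239]
 [ 0.13   0.241  0.962]
 [-0.991  0.004  0.133]]
```

Call:
play_rows:
  moves: [-3,0,0,0,1,-3,0,0,0,1,-3,0,0,0,1,-3,0,0,0,1,-3,0,0,0,1,-3,0,0,0,1]

```text
t: 3.35
ee_pos: [180.0, 770.6, 554.0]
tcp_rot: [-1.9, 82.9, 75.0]
ft_force: [-0.7, 1.2, -0.8]
gripper_width: 85.1
```

Run:
```python
from h import *
st()
```

```text
t 3.35 p [180.  770.6 554. ] q [-80.3  48.7  12.6  11.  -10.6 113.4  -0.4] F [-0.7  1.2 -0.8] w 85.1
[[ 0.032 -0.974  0.224]
 [ 0.119  0.226  0.967]
 [-0.992 -0.004  0.123]]
```

Call:
play_rows:
  moves: [-3,0,-3,0,1,-3,0,-3,0,1,-3,0,-3,0,1,-3,0,0,0,1,-3,0,0,0,1,-3,0,0,0,1,-3,0,0,0,1,-3,0,0,0,1]

```text
t: 4.02
ee_pos: [143.2, 616.1, 716.7]
tcp_rot: [-1.3, 78.1, 75.7]
ft_force: [-0.1, -0.4, -0.3]
gripper_width: 85.8
```

Run:
```python
from h import *
st()
```

```text
t 4.0167 p [143.2 616.1 716.7] q [-8.350e+01  2.660e+01  1.110e+01  2.830e+01 -5.800e+00  1.135e+02
  1.000e-01] F [-0.1 -0.4 -0.3] w 85.8
[[ 0.051 -0.974  0.219]
 [ 0.2    0.225  0.954]
 [-0.978 -0.005  0.206]]
```

Call:
play_rows:
  moves: [-3,0,1,0,1,-3,0,1,0,1,-3,0,1,0,1,-3,0,1,0,1,-3,0,1,0,1,-3,0,1,0,1,-3,0,1,0,1,-3,0,1,0,1]

```text
t: 4.68
ee_pos: [130.8, 566.2, 815.1]
tcp_rot: [-0.8, 67.8, 76.2]
ft_force: [-0.5, -0.0, 0.4]
gripper_width: 85.5
```

Run:
```python
from h import *
st()
```

```text
t 4.6833 p [130.8 566.2 815.1] q [-8.600e+01  1.920e+01  1.440e+01  2.550e+01 -6.300e+00  1.135e+02
  1.000e-01] F [-0.5 -0.   0.4] w 85.5
[[ 0.09  -0.974  0.207]
 [ 0.367  0.225  0.902]
 [-0.926 -0.005  0.378]]
```

Call:
play_rows:
  moves: [-3,0,1,0,1,-3,0,1,0,1,-3,0,1,0,1,-3,0,1,0,1]

```text
t: 5.02
ee_pos: [122.6, 532.4, 862.0]
tcp_rot: [-0.7, 62.7, 76.4]
ft_force: [0.6, -0.5, -0.9]
gripper_width: 85.3
```

Run:
```python
from h import *
st()
```

```text
t 5.0167 p [122.6 532.4 862. ] q [-88.3  15.2  16.9  24.5  -6.5 113.5   0. ] F [ 0.6 -0.5 -0.9] w 85.3
[[ 0.108 -0.974  0.198]
 [ 0.445  0.225  0.867]
 [-0.889 -0.005  0.458]]
```

Call:
play_rows:
  moves: [3.6,0,-1.8,0,1,3.6,0,-1.8,0,1,3.6,0,-1.8,0,1,3.6,0,-1.8,0,1,3.6,0,-1.8,0,1,3.6,0,-1.8,0,1,3.6,0,-1.8,0,1,3.6,0,-1.8,0,1,3.6,0,-1.8,0,1,3.6,0,-1.8,0,1,3.6,0,-1.8,0,1]

```text
t: 5.93
ee_pos: [125.2, 538.3, 442.2]
tcp_rot: [-0.3, 62.7, 76.6]
ft_force: [-0.3, 1.8, -0.7]
gripper_width: 85.5
```

Run:
```python
from h import *
st()
```

```text
t 5.9333 p [125.2 538.3 442.2] q [-95.7   3.6  15.7 108.2   1.1  41.1  -4.1] F [-0.3  1.8 -0.7] w 85.5
[[ 0.107 -0.974  0.202]
 [ 0.446  0.228  0.866]
 [-0.889 -0.002  0.458]]
```

Call:
play_rows:
  moves: [-1.8,0,-3.5,0,1,-1.8,0,-3.5,0,1,-1.8,0,-3.5,0,1,-1.8,0,-3.5,0,1,-1.8,0,-3.5,0,1,-1.8,0,-3.5,0,1]

```text
t: 6.43
ee_pos: [74.5, 329.0, 442.9]
tcp_rot: [0.1, 63.0, 77.5]
ft_force: [0.1, -1.9, 0.4]
gripper_width: 85.5
```

Run:
```python
from h import *
st()
```

```text
t 6.4333 p [ 74.5 329.  442.9] q [-89.5 -20.1   2.  126.3   7.1  47.4 -13.6] F [ 0.1 -1.9  0.4] w 85.5
[[ 0.098 -0.976  0.194]
 [ 0.443  0.218  0.869]
 [-0.891  0.     0.454]]
```

Call:
play_rows:
  moves: [2.7,0,-1.4,0,1,2.7,0,-1.4,0,1,2.7,0,-1.4,0,1,2.7,0,-1.4,0,1]

```text
t: 6.77
ee_pos: [75.5, 331.4, 334.3]
tcp_rot: [-0.1, 63.2, 77.2]
ft_force: [-1.8, -0.8, -0.4]
gripper_width: 85.5
```

Run:
```python
from h import *
st()
```

```text
t 6.7667 p [ 75.5 331.4 334.3] q [-79.6 -12.3  -4.7 140.4   5.3  25.3 -11.4] F [-1.8 -0.8 -0.4] w 85.5
[[ 0.1   -0.975  0.196]
 [ 0.439  0.22   0.871]
 [-0.893 -0.001  0.45 ]]
```

Call:
play_rows:
  moves: [0.9,0,-2.7,0,1,0.9,0,-2.7,0,1,0.9,0,-2.7,0,1,0.9,0,-2.7,0,1,0.9,0,-2.7,0,1]

```text
t: 7.18
ee_pos: [76.2, 298.6, 333.3]
tcp_rot: [-0.3, 64.9, 76.3]
ft_force: [0.6, -0.3, -0.6]
gripper_width: 85.4
```

Run:
```python
from h import *
st()
```

```text
t 7.1833 p [ 76.2 298.6 333.3] q [-35.8 -17.6 -31.9 141.  -24.7  31.1  26.8] F [ 0.6 -0.3 -0.6] w 85.4
[[ 0.101 -0.973  0.21 ]
 [ 0.412  0.232  0.881]
 [-0.906 -0.002  0.424]]
```

Call:
play_rows:
  moves: [2.7,0,-1.3,0,1,2.7,0,-1.3,0,1,2.7,0,-1.3,0,1,2.7,0,-1.3,0,1,2.7,0,-1.3,0,1,2.7,0,-1.3,0,1]

```text
t: 7.68
ee_pos: [83.5, 327.6, 287.8]
tcp_rot: [-1.6, 68.3, 74.9]
ft_force: [0.3, 1.0, -0.3]
gripper_width: 85.4
```

Run:
```python
from h import *
st()
```

```text
t 7.6833 p [ 83.5 327.6 287.8] q [ 14.6 -20.2 -71.  141.3 -50.   33.4  57.5] F [ 0.3  1.  -0.3] w 85.4
[[ 0.096 -0.972  0.215]
 [ 0.357  0.235  0.904]
 [-0.929 -0.01   0.369]]
```

Call:
play_rows:
  moves: [1.5,0,-2.7,0,1,1.5,0,-2.7,0,1,1.5,0,-2.7,0,1,1.5,0,-2.7,0,1,1.5,0,-2.7,0,1,1.5,0,-2.7,0,1]

```text
t: 8.18
ee_pos: [76.3, 290.9, 274.5]
tcp_rot: [-1.3, 74.9, 75.4]
ft_force: [-0.0, -0.3, -0.7]
gripper_width: 85.2
```

Run:
```python
from h import *
st()
```

```text
t 8.1833 p [ 76.3 290.9 274.5] q [ 17.5 -21.5 -71.4 141.3 -43.2  38.9  54.2] F [-0.  -0.3 -0.7] w 85.2
[[ 0.066 -0.973  0.222]
 [ 0.252  0.232  0.94 ]
 [-0.966 -0.006  0.26 ]]
```

Call:
play_rows:
  moves: [1.5,0,-3,0,1,1.5,0,-3,0,1,1.5,0,-3,0,1,1.5,0,-3,0,1,1.5,0,-3,0,1,1.5,0,-3,0,1,1.5,0,-3,0,1,1.5,0,-3,0,1]

```text
t: 8.85
ee_pos: [63.7, 207.7, 288.6]
tcp_rot: [0.2, 83.3, 76.9]
ft_force: [-1.2, 1.2, 0.6]
gripper_width: 85.1
```

Run:
```python
from h import *
st()
```

```text
t 8.85 p [ 63.7 207.7 288.6] q [  1.5 -21.5 -53.1 141.3 -26.9  48.9  43.4] F [-1.2  1.2  0.6] w 85.1
[[ 0.026 -0.973  0.23 ]
 [ 0.113  0.231  0.966]
 [-0.993  0.     0.116]]
```

Call:
play_rows:
  moves: [1.5,0,-3,0,1,1.5,0,-3,0,1,1.5,0,-3,0,1,1.5,0,-3,0,1]

```text
t: 9.18
ee_pos: [56.4, 151.0, 308.9]
tcp_rot: [5.3, 86.3, 81.9]
ft_force: [-2.0, 0.6, 0.5]
gripper_width: 85.5
```

Run:
```python
from h import *
st()
```

```text
t 9.1833 p [ 56.4 151.  308.9] q [-27.2 -21.5 -29.1 141.3 -14.6  55.2  29.8] F [-2.   0.6  0.5] w 85.5
[[ 0.009 -0.973  0.232]
 [ 0.064  0.232  0.971]
 [-0.998  0.006  0.064]]
```

Call:
play_rows:
  moves: [-2,0,3.5,0,1,-2,0,3.5,0,1,-2,0,3.5,0,1,-2,0,3.5,0,1,-2,0,3.5,0,1,-2,0,3.5,0,1,-2,0,3.5,0,1]

```text
t: 9.77
ee_pos: [111.9, 382.3, 465.9]
tcp_rot: [4.5, 86.2, 81.1]
ft_force: [-0.0, 0.6, 0.1]
gripper_width: 85.4
```

Run:
```python
from h import *
st()
```

```text
t 9.7667 p [111.9 382.3 465.9] q [-25.    1.6 -53.5 101.1   1.1  74.1  -2. ] F [-0.   0.6  0.1] w 85.4
[[ 0.01  -0.973  0.231]
 [ 0.066  0.232  0.971]
 [-0.998  0.005  0.067]]
```

Call:
play_rows:
  moves: [0,-3.8,-1,0,1,0,-3.8,-1,0,1,0,-3.8,-1,0,1,0,-3.8,-1,0,1,0,-3.5,-1.8,0,1,0,-3.5,-1.8,0,1,0,-3.5,-1.8,0,1,0,-3.5,-1.8,0,1,0,-3,-2.6,0,1,0,-3,-2.6,0,1,0,-3,-2.6,0,1,0,-3,-2.6,0,1]

```text
t: 10.77
ee_pos: [463.2, 74.5, 447.4]
tcp_rot: [5.7, 86.3, 82.3]
ft_force: [1.1, 0.4, 0.9]
gripper_width: 85.4
```

Run:
```python
from h import *
st()
```

```text
t 10.7667 p [463.2  74.5 447.4] q [ 10.3  10.4 -24.8  93.9   0.9  75.2  62.4] F [1.1 0.4 0.9] w 85.4
[[ 0.009 -0.973  0.23 ]
 [ 0.064  0.23   0.971]
 [-0.998  0.006  0.065]]
```

Call:
play_rows:
  moves: [-1.9,-3.3,-1.2,0,1,-1.9,-3.3,-1.2,0,1,-1.9,-3.3,-1.2,0,1,-1.9,-3.3,-1.2,0,1,-1.9,-3.3,-1.2,-0.1,1,-1.9,-3.3,-1.2,-0.1,1,0,0,0,-0.1,1]

```text
t: 11.35
ee_pos: [646.2, -49.2, 555.1]
tcp_rot: [-16.6, 86.2, 77.0]
ft_force: [-0.2, 0.2, -1.3]
gripper_width: 85.8
```

Run:
```python
from h import *
st()
```

```text
t 11.35 p [646.2 -49.2 555.1] q [ 14.4  30.  -24.1  48.7   8.4 102.1  88.9] F [-0.2  0.2 -1.3] w 85.8
[[ 0.015 -0.998 -0.064]
 [ 0.064 -0.063  0.996]
 [-0.998 -0.019  0.063]]
```

Call:
play_rows:
  moves: [-3.5,0,0,0,1,-3.5,0,0,0,1,-3.5,0,0,0,1,-3.5,0,0,0,1,-3.5,0,0,0,1,-3.5,0,0,0,1,-3.5,0,0,0,1,-3.5,0,0,0,1]

```text
t: 12.02
ee_pos: [581.3, -53.1, 700.9]
tcp_rot: [-67.0, 81.9, 26.2]
ft_force: [0.1, 0.3, 0.1]
gripper_width: 85.1
```

Run:
```python
from h import *
st()
```

```text
t 12.0167 p [581.3 -53.1 700.9] q [ 4.900e+00  2.230e+01  1.000e-01  3.720e+01 -4.600e+00  1.135e+02
  9.610e+01] F [0.1 0.3 0.1] w 85.1
[[ 0.126 -0.99  -0.059]
 [ 0.062 -0.052  0.997]
 [-0.99  -0.129  0.055]]
```

Call:
play_rows:
  moves: [-3,-1,0,0,1,-3,-1,0,0,1,-3,-1,0,0,1,-3,-1,0,0,1,-3,-1,0,0,1,-3,-1,0,0,1,-3,-1,0,0,1,-3,-1,0,0,1,-3,-1,0,0,1,-3,-1,0,0,1,-3,-1,0,0,1,-3,-1,0,0,1]

```text
t: 13.02
ee_pos: [532.2, -49.0, 835.7]
tcp_rot: [-85.8, 66.5, 6.9]
ft_force: [-0.3, -0.0, -0.3]
gripper_width: 85.3
```

Run:
```python
from h import *
st()
```

```text
t 13.0167 p [532.2 -49.  835.7] q [  5.1  14.    0.8  29.4  -5.7 113.5  95.1] F [-0.3 -0.  -0.3] w 85.3
[[ 0.397 -0.916 -0.052]
 [ 0.048 -0.036  0.998]
 [-0.917 -0.398  0.029]]
```

Call:
play_rows:
  moves: [-3,-1,0,0,1,-3,-1,0,0,1,-3,-1,0,0,1,-3,-1,0,0,1]

```text
t: 13.35
ee_pos: [501.6, -47.4, 879.2]
tcp_rot: [-87.3, 61.3, 5.1]
ft_force: [-0.1, 0.3, 0.4]
gripper_width: 85.5
```

Run:
```python
from h import *
p,R=st()
a=np.radians(5.2); ca,sa=np.cos(a),np.sin(a)
piv=np.array([611,121,100.]); th=.5
u=np.array([-np.sin(th)*ca,-np.sin(th)*sa,np.cos(th)])
g=piv+112*u; print("grip",g)
for d in (70,0): # stand-off along tool axis; TCP = grasp + 18.7*toolx
    t=g+R[:,0]*(18.7-d); print(d,t.round(1),"shift",(R.T@(t-p)/10).round(2))
```

```text
t 13.35 p [501.6 -47.4 879.2] q [  5.5  10.6   0.7  27.6  -6.  113.5  94.8] F [-0.1  0.3  0.4] w 85.5
[[ 0.478 -0.877 -0.049]
 [ 0.043 -0.032  0.999]
 [-0.877 -0.479  0.022]]
grip [557.52532961 116.13342376 198.28924693]
70 [533.  113.9 243.3] shift [57.98 27.22 14.53]
0 [566.5 116.9 181.9] shift [64.98 27.22 14.53]
```

Call:
play_rows:
  moves: [3,1.5,0.8,0,1,3,1.5,0.8,0,1,3,1.5,0.8,0,1,3,1.5,0.8,0,1,3,1.5,0.8,0,1,3,1.5,0.8,0,1,3,1.5,0.8,0,1,3,1.5,0.8,0,1,3,1.5,0.8,0,1,3,1.5,0.8,0,1,3,1.5,0.8,0,1,3,1.5,0.8,-0.04,1]

```text
t: 14.35
ee_pos: [511.1, 56.8, 485.6]
tcp_rot: [-89.5, 61.3, 5.2]
ft_force: [0.2, 0.5, 0.0]
gripper_width: 85.6
```

```bash
cat >> h.py <<'E'
def goal(d,along=112,th=.5,piv=(611,121,100.),yaw=5.2):
    p,R=st(); a=np.radians(yaw)
    u=np.array([-np.sin(th)*np.cos(a),-np.sin(th)*np.sin(a),np.cos(th)])
    g=np.array(piv)+along*u; t=g+R[:,0]*(18.7-d)
    print("target",t.round(1),"shift",(R.T@(t-p)/10).round(2))
E
python3 - <<'E'
from h import *
goal(90)
E
```

```text
t 14.35 p [511.1  56.8 485.6] q [ -2.4  -2.2  -8.7 107.7   3.5  46.   81.8] F [0.2 0.5 0. ] w 85.6
[[ 0.477 -0.875 -0.084]
 [ 0.044 -0.071  0.996]
 [-0.878 -0.479  0.004]]
target [523.5 113.  260.9] shift [20.57  9.29  5.4 ]
```

Call:
play_rows:
  moves: [2.95,1.33,0.77,0,1,2.95,1.33,0.77,0,1,2.95,1.33,0.77,0,1,2.95,1.33,0.77,0,1,2.95,1.33,0.77,0,1,2.95,1.33,0.77,0,1,2.87,1.31,0.78,0,1,0,0,0,0,1,0,0,0,0,1]

```text
t: 15.1
ee_pos: [523.5, 106.5, 277.8]
tcp_rot: [-90.3, 61.5, 4.4]
ft_force: [0.0, -0.0, 0.1]
gripper_width: 85.3
```

Run:
```python
from h import *
goal(90)
for c,(r0,r1,c0,c1) in (("top",(190,290,230,370)),("scene",(130,290,270,470))):
    im=cv2.cvtColor(env.get_image(c),cv2.COLOR_RGB2BGR)[r0:r1,c0:c1]
    cv2.imwrite(f"pics/{c}1.png",cv2.resize(im,None,fx=4,fy=4,interpolation=2)[:600,:800])
a=cv2.imread("pics/top1.png");b=cv2.imread("pics/scene1.png")
h=np.zeros((600,800,3),np.uint8)
h[:286,:400]=cv2.resize(a,(400,286)); h[:300,400:]=cv2.resize(b,(400,300)); cv2.imwrite("pics/c1.png",h[:300])
```

```text
t 15.1 p [523.5 106.5 277.8] q [-12.2  13.2  -8.3 127.5  38.5  14.8  39.6] F [ 0.  -0.   0.1] w 85.3
[[ 0.476 -0.876 -0.082]
 [ 0.037 -0.073  0.997]
 [-0.879 -0.478 -0.002]]
target [523.6 113.5 260.9] shift [1.51 0.75 0.7 ]
```

View pics/top1.png

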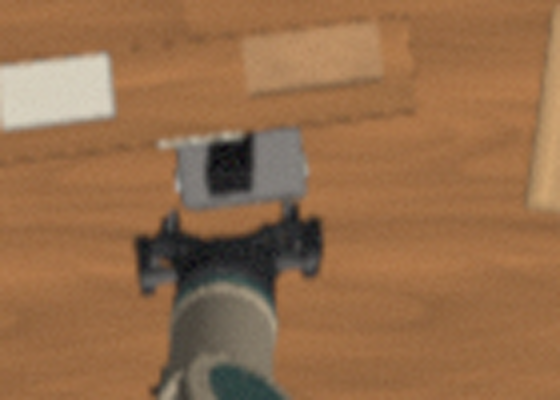

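```bash
cat > fk.py <<'E'
import numpy as np
from scipy.optimize import least_squares
from scipy.spatial.transform import Rotation as Ro
D=[([-81.06,36.0,2.2,86.94,-1.55,57.08,-1.15],[143,634.1,231.3],[0,0,-1]),
([-79.9,71.2,14.3,10.5,-14.1,97.3,-.3],[201.2,891.8,227.8],[-.003,.023,-1]),
([-100.4,65.4,65.1,60.5,-60.2,76.2,29.1],[193,822.2,186.9],[.028,.129,-.991]),
([-90.7,51.5,67.9,27.9,-54.8,107,13],[184.1,781.9,506.9],[.029,.13,-.991]),
([-88.3,15.2,16.9,24.5,-6.5,113.5,0],[122.6,532.4,862],[.108,.445,-.889]),
([14.6,-20.2,-71,141.3,-50,33.4,57.5],[83.5,327.6,287.8],[.096,.357,-.929]),
([1.5,-21.5,-53.1,141.3,-26.9,48.9,43.4],[63.7,207.7,288.6],[.026,.113,-.993]),
([5.5,10.6,.7,27.6,-6,113.5,94.8],[501.6,-47.4,879.2],[.478,.043,-.877]),
([-12.2,13.2,-8.3,127.5,38.5,14.8,39.6],[523.5,106.5,277.8],[.476,.037,-.879])]
def fk(q,v,s):
    z=lambda a:Ro.from_euler("z",a,degrees=True).as_matrix(); y=lambda a:Ro.from_euler("y",a,degrees=True).as_matrix()
    d1,L1,a,L2,b,c,L,y0=v; a2=a
    R=z(s[0]*q[0]+y0);p=np.array([0,0,d1.item() if hasattr(d1,'item') else d1])
    R=R@y(q[1])@z(s[1]*q[2]); p=p+R@[a,0,L1]
    R=R@y(q[3]);  p=p+R@[b,0,L2]; R=R@z(s[2]*q[4])@y(q[5]); p=p+R@[c,0,L]
    return p,R[:,2]
def fit():
    best=None
    import itertools
    for s in itertools.product((1,-1),repeat=3):
        f=lambda v:np.concatenate([np.r_[fk(q,v,s)[0]-p,300*(fk(q,v,s)[1]-n)] for q,p,n in D])
        r=least_squares(f,[300,300,0,350,0,0,250,0])
        if best is None or r.cost<best[0].cost: best=(r,s)
    return best
E
python3 - <<'E'
from fk import *
r,s=fit(); print(s,r.cost,r.x.round(1),np.abs(r.fun).max())
v=r.x
lo=np.array([-175,-21,-71,11,-63,13.5,-168.]);hi=np.array([175,121,75.5,141,243,113.3,168.])
n=np.array([.476,.04,-.879]);n/=np.linalg.norm(n)
for tgt in ([523.6,113.5,260.9],[545,115,222],[566.5,116.9,182],[566.5,116.9,230],[520,113,190]):
    best=None
    for q0 in ([-12.2,13.2,-8.3,127.5,38.5,14.8],[-12,13,-8,127,5,20],[-12,20,30,120,-30,20],[-12,20,-40,120,60,30],[-12,20,40,120,-60,30],[-12,20,-30,120,150,30]):
        q0=np.clip(q0,lo[:6]+.1,hi[:6]-.1)
        k=least_squares(lambda q:np.r_[fk(q,v,s)[0]-tgt,300*(fk(q,v,s)[1]-n)],q0,bounds=(lo[:6],hi[:6]))
        print(tgt,q0[2],round(k.cost,2),k.x.round(1))
E
```

```text
(-1, -1, -1) 623.1727138376035 [342.9 560.8  -9.2 381.6   2.   -2.  355.2  -2.2] 12.959518555339656
[523.6, 113.5, 260.9] -8.3 0.0 [ -3.   16.8 -18.6 128.3  56.7  13.5]
[523.6, 113.5, 260.9] -8.0 0.0 [  2.2  17.4 -25.5 128.3  61.7  15.7]
[523.6, 113.5, 260.9] 30.0 0.0 [-53.6  21.4  47.6 128.3 -60.7  15.2]
[523.6, 113.5, 260.9] -40.0 0.0 [  5.5  18.  -29.9 128.3  64.4  17.2]
[523.6, 113.5, 260.9] 40.0 0.0 [-51.1  20.4  43.8 128.3 -56.7  13.5]
[523.6, 113.5, 260.9] -30.0 0.0 [  3.   17.5 -26.5 128.3  62.3  16. ]
[545, 115, 222] -8.3 0.0 [ -1.2  23.1 -21.3 128.3  83.8  13.9]
[545, 115, 222] -8.0 0.0 [ -0.5  23.2 -22.3 128.3  84.   14.4]
[545, 115, 222] 30.0 66.51 [-44.5  25.4  37.5 126.  -63.   13.5]
[545, 115, 222] -40.0 0.0 [  6.5  24.7 -32.3 128.3  85.7  19.2]
[545, 115, 222] 40.0 66.51 [-44.5  25.4  37.5 126.  -63.   13.5]
[545, 115, 222] -30.0 0.0 [ -0.   23.3 -23.  128.3  84.1  14.7]
[566.5, 116.9, 182] -8.3 0.0 [ -1.5  29.3 -21.2 127.6 104.3  15.8]
[566.5, 116.9, 182] -8.0 0.0 [ -2.2  29.2 -20.2 127.6 104.8  15.2]
[566.5, 116.9, 182] 30.0 306.58 [-39.3  30.3  32.2 122.6 -63.   13
[... 303 characters left out ...]
.0 [ -2.3  23.4 -19.2 124.9  71.7  13.6]
[566.5, 116.9, 230] 30.0 11.07 [-42.8  25.9  36.2 124.  -63.   13.5]
[566.5, 116.9, 230] -40.0 0.0 [ 10.8  26.5 -38.3 124.9  79.8  22.8]
[566.5, 116.9, 230] 40.0 11.07 [-42.8  25.9  36.2 124.  -63.   13.5]
[566.5, 116.9, 230] -30.0 0.0 [  0.   23.8 -22.5 124.9  73.6  15. ]
[520, 113, 190] -8.3 0.0 [ -1.9  25.8 -21.9 133.5 111.8  16.4]
[520, 113, 190] -8.0 0.0 [  0.7  26.3 -25.6 133.5 109.7  18.1]
[520, 113, 190] 30.0 440.31 [-44.4  26.9  36.7 127.6 -63.   13.5]
[520, 113, 190] -40.0 0.0 [  2.4  26.6 -27.9 133.5 108.5  19.3]
[520, 113, 190] 40.0 440.31 [-44.4  26.9  36.7 127.6 -63.   13.5]
[520, 113, 190] -30.0 0.0 [ -1.2  25.9 -22.8 133.5 111.2  16.8]
```

Call:
play_rows:
  moves: [0.5,0.25,0.23,0,1,0.5,0.25,0.23,0,1,0.5,0.25,0.23,0,1,0.5,0,0,0,1,0.5,0,0,0,1,0.5,0,0,0,1,0.5,0,0,0,1,0.5,0,0,0,1]

```text
t: 15.87
ee_pos: [537.2, 113.2, 241.4]
tcp_rot: [-90.2, 61.2, 4.3]
ft_force: [0.5, 0.4, -0.0]
gripper_width: 85.3
```

Run:
```python
from h import *
goal(40)
```

```text
t 15.8667 p [537.2 113.2 241.4] q [ -7.7  18.4 -15.  128.6  67.   13.7  10.4] F [ 0.5  0.4 -0. ] w 85.3
[[ 0.481 -0.873 -0.078]
 [ 0.036 -0.069  0.997]
 [-0.876 -0.482 -0.002]]
target [547.3 115.4 216.9] shift [2.63 0.28 0.14]
```

Call:
play_rows:
  moves: [0.55,0.05,0.03,0,1,0.55,0.05,0.03,0,1,0.55,0.05,0.03,0,1,0.55,0.05,0.02,0,1,0.55,0.04,0,0,1,0.55,0.04,0,0,1,0.55,0,0,0,1,0.55,0,0,0,1,0.55,0,0,0,1]

```text
t: 16.62
ee_pos: [558.6, 115.9, 196.6]
tcp_rot: [-90.2, 61.2, 4.2]
ft_force: [-0.5, 0.6, 0.4]
gripper_width: 85.2
```

Run:
```python
from h import *
goal(0)
for c,(r0,r1,c0,c1) in (("top",(190,290,230,370)),("scene",(130,280,260,460))):
    im=cv2.cvtColor(env.get_image(c),cv2.COLOR_RGB2BGR)[r0:r1,c0:c1]
    cv2.imwrite(f"pics/{c}2.png",cv2.resize(im,None,fx=4,fy=4,interpolation=2))
```

```text
t 16.6167 p [558.6 115.9 196.6] q [ -6.7  25.1 -16.3 128.7  94.9  14.4 -16.8] F [-0.5  0.6  0.4] w 85.2
[[ 0.481 -0.873 -0.078]
 [ 0.036 -0.069  0.997]
 [-0.876 -0.482 -0.002]]
target [566.5 116.8 181.9] shift [1.67 0.01 0.04]
```

View pics/top2.png

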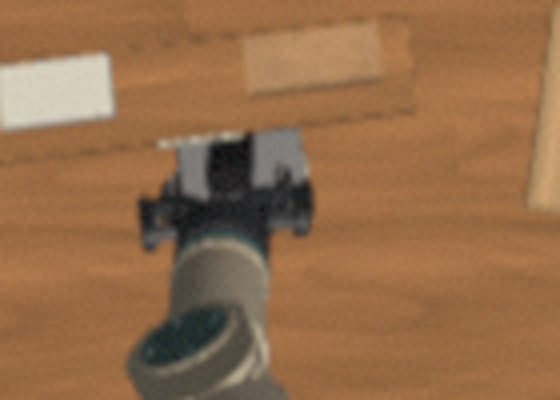

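Call:
play_rows:
  moves: [0.55,0,0,0,1,0.55,0,0,0,1,0.5,0,0,0,1,0,0,0,0,0.2,0,0,0,0,0.2,0,0,0,0,0.2,0,0,0,0,0.2,0,0,0,0,0.2,0,0,0,0,0.2,0,0,0,0,0.2,0,0,0,0,0.2,0,0,0,0,0.2]
  squeeze: 50

```text
t: 17.72
ee_pos: [564.6, 116.8, 181.1]
tcp_rot: [-90.3, 61.3, 4.2]
ft_force: [-2.0, -2.6, 5.5]
gripper_width: 39.5
```

Run:
```python
from h import *
goal(0)
```

```text
t 17.7167 p [564.6 116.8 181.1] q [ -5.4  27.5 -18.1 128.5 101.1  15.8 -22.5] F [-2.  -2.6  5.5] w 39.5
[[ 0.478 -0.875 -0.079]
 [ 0.035 -0.071  0.997]
 [-0.877 -0.48  -0.003]]
target [566.5 116.8 181.9] shift [ 0.02 -0.2  -0.01]
```

Call:
play_rows:
  moves: [-0.4,0,0,0,0.2,-0.5,0,0,0,0.2,-0.5,0,0,0,0.2,-0.5,0,0,0,0.2,-0.5,0,0,0,0.2,-0.5,0,0,0,0.2,-0.5,0,0,0,0.2,-0.5,0,0,0,0.2,-0.5,0,0,0,0.2,-0.5,0,0,0,0.2,-0.4,0,0,0,0.2,-0.3,0,0,0,0.2]

```text
t: 18.72
ee_pos: [535.7, 115.0, 228.2]
tcp_rot: [-90.3, 61.6, 4.4]
ft_force: [-0.2, -0.1, -5.5]
gripper_width: 39.7
```

Run:
```python
from h import *
st(); print(env.get_obs()["ft_torque"].round(2))
```

```text
t 18.7167 p [535.7 115.  228.2] q [ -3.9  20.3 -20.5 129.2  75.6  15.5   1.7] F [-0.2 -0.1 -5.5] w 39.7
[[ 0.474 -0.877 -0.08 ]
 [ 0.036 -0.072  0.997]
 [-0.88  -0.475 -0.002]]
[-0.09  1.57 -0.05]
```

Call:
play_rows:
  moves: [-0.5,0,0,0,0.2,-0.5,0,0,0,0.2,-0.5,0.2,0,0,0.2,-0.4,0.4,-0.1,0,0.2,-0.4,0.6,-0.2,0,0.2,-0.5,0.85,-0.3,0,0.2,-0.5,0.85,-0.35,0,0.2,-0.5,0.85,-0.35,0,0.2,-0.5,0.85,-0.35,0,0.2,-0.5,0.85,-0.35,0,0.2,-0.5,0.85,-0.35,0,0.2,-0.5,0.85,-0.35,0,0.2]

```text
t: 19.72
ee_pos: [447.9, 80.8, 245.9]
tcp_rot: [-90.2, 61.5, 4.4]
ft_force: [0.4, -0.1, -6.1]
gripper_width: 39.6
```

Run:
```python
from h import *
st()
im=cv2.cvtColor(env.get_image("scene"),cv2.COLOR_RGB2BGR)[100:300,270:540]
cv2.imwrite("pics/s3.png",cv2.resize(im,None,fx=2.9,fy=2.9,interpolation=2))
```

```text
t 19.7167 p [447.9  80.8 245.9] q [  5.8  11.7 -29.4 139.7  80.6  14.1  -4. ] F [ 0.4 -0.1 -6.1] w 39.6
[[ 0.476 -0.876 -0.081]
 [ 0.037 -0.072  0.997]
 [-0.879 -0.477 -0.002]]
```

View pics/s3.png

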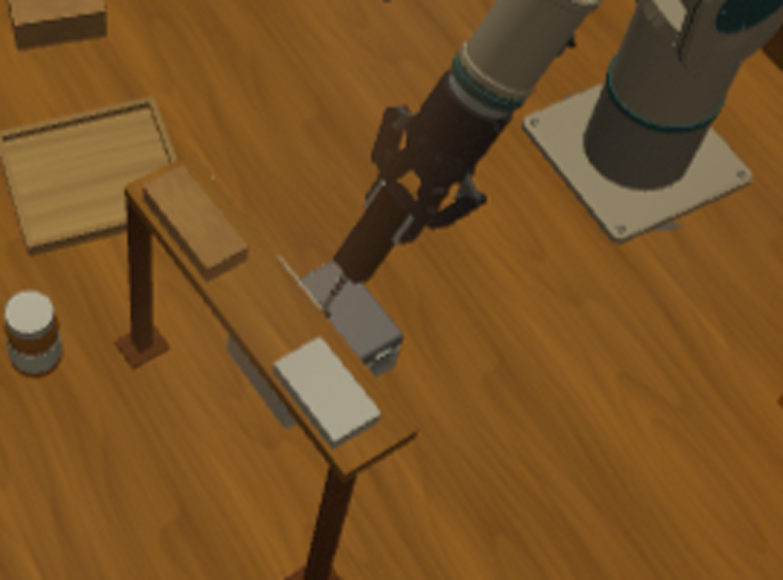

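Call:
play_rows:
  moves: [-0.55,0.85,-0.25,0,0.2,-0.55,0.85,-0.25,0,0.2,-0.55,0.85,-0.25,0,0.2,-0.55,0.85,-0.25,0,0.2,-0.55,0.85,-0.25,0,0.2,-0.55,0.85,-0.25,0,0.2,-0.55,0.85,-0.25,0,0.2,-0.55,0.85,-0.25,0,0.2]

```text
t: 20.43
ee_pos: [398.1, 61.0, 268.7]
tcp_rot: [-90.7, 63.2, 3.8]
ft_force: [-1.7, -0.3, -6.0]
gripper_width: 39.2
```

Run:
```python
from h import *
st()
```

```text
t 20.4333 p [398.1  61.  268.7] q [ 46.6   8.3 -71.3 141.4  59.5  19.   17.3] F [-1.7 -0.3 -6. ] w 39.2
[[ 0.45  -0.89  -0.077]
 [ 0.03  -0.071  0.997]
 [-0.892 -0.451 -0.006]]
```

Call:
play_rows:
  moves: [0,1,-0.1,0,0.2,0,1.5,-0.1,0,0.2,0,1.5,-0.1,0,0.2,0,1.5,-0.1,0,0.2,0,1.5,-0.1,0,0.2,0,1.5,-0.1,0,0.2]

```text
t: 20.93
ee_pos: [361.8, 58.3, 277.7]
tcp_rot: [-91.8, 66.3, 2.8]
ft_force: [-2.0, -0.6, -6.9]
gripper_width: 39.5
```

Run:
```python
from h import *
st()
```

```text
t 20.9333 p [361.8  58.3 277.7] q [ 54.   -0.8 -71.4 141.4  18.1  16.6  60.8] F [-2.  -0.6 -6.9] w 39.5
[[ 0.402 -0.912 -0.077]
 [ 0.02  -0.076  0.997]
 [-0.916 -0.402 -0.013]]
```

Call:
play_rows:
  moves: [0.3,1.8,0,0,0.2,0.3,1.8,0,0,0.2,0.3,1.8,0,0,0.2,0.3,1.8,0,0,0.2,0.3,1.8,0,0,0.2,0.3,1.8,0,0,0.2,0.3,1.8,0,0,0.2,0.3,1.8,0,0,0.2]

```text
t: 21.6
ee_pos: [302.1, 67.0, 287.8]
tcp_rot: [-94.2, 71.2, 0.3]
ft_force: [-0.9, -0.8, -5.3]
gripper_width: 39.6
```

Run:
```python
from h import *
st()
```

```text
t 21.6 p [302.1  67.  287.8] q [ 68.5 -21.5 -66.4 141.4 -37.9  33.5 124.3] F [-0.9 -0.8 -5.3] w 39.6
[[ 0.323 -0.944 -0.074]
 [ 0.002 -0.078  0.997]
 [-0.947 -0.322 -0.023]]
```

Call:
play_rows:
  moves: [0.8,2.2,0,0,0.2,0.8,2.2,0,0,0.2,0.8,2.2,0,0,0.2,0.8,2.2,0,0,0.2,0.8,2.2,0,0,0.2]

```text
t: 22.02
ee_pos: [257.8, 79.0, 291.4]
tcp_rot: [-98.1, 74.8, -3.9]
ft_force: [-0.2, 0.5, -5.6]
gripper_width: 39.6
```

Run:
```python
from h import *
st()
```

```text
t 22.0167 p [257.8  79.  291.4] q [ 52.8 -21.5 -58.8 141.4 -26.1  37.4 106.7] F [-0.2  0.5 -5.6] w 39.6
[[ 0.262 -0.963 -0.069]
 [-0.018 -0.076  0.997]
 [-0.965 -0.26  -0.037]]
```

Call:
play_rows:
  moves: [0.8,2.4,-0.4,0,0.2,0.8,2.4,-0.4,0,0.2,0.8,2.4,-0.4,0,0.2,0.8,2.4,-0.4,0,0.2,0.8,2.4,-0.4,0,0.2]

```text
t: 22.43
ee_pos: [196.8, 75.1, 308.2]
tcp_rot: [-105.0, 77.8, -11.0]
ft_force: [-0.5, 0.9, -6.2]
gripper_width: 39.3
```

Run:
```python
from h import *
st()
```

```text
t 22.4333 p [196.8  75.1 308.2] q [ 19.8 -21.5 -39.1 141.4 -10.4  45.3  82.1] F [-0.5  0.9 -6.2] w 39.3
[[ 0.208 -0.976 -0.063]
 [-0.041 -0.073  0.997]
 [-0.977 -0.204 -0.055]]
```

Call:
play_rows:
  moves: [2,1.5,0,0,0.2,2,1.5,0,0,0.2,2,1.5,0,0,0.2,2,1.5,0,0,0.2]

```text
t: 22.77
ee_pos: [188.0, 96.8, 291.9]
tcp_rot: [-114.7, 79.8, -20.7]
ft_force: [0.2, -0.6, -6.7]
gripper_width: 39.4
```

Run:
```python
from h import *
st()
```

```text
t 22.7667 p [188.   96.8 291.9] q [ 30.9 -21.5 -52.8 141.4 -14.5  45.1  82.6] F [ 0.2 -0.6 -6.7] w 39.4
[[ 0.165 -0.984 -0.064]
 [-0.062 -0.075  0.995]
 [-0.984 -0.16  -0.074]]
```

Call:
play_rows:
  moves: [0,-0.3,-0.8,0,0.2,0,-0.5,-1.3,0,0.2,0,-0.5,-1.5,0,0.2,0,-0.5,-1.5,0,0.2,0,-0.3,-1.5,0,0.2,0,-0.1,-1.5,0,0.2,0,0,-1.5,0,0.2,0,0,-1.5,0,0.2,0,0.2,-1.5,0,0.2,0,0.2,-1.5,0,0.2,0,0.2,-1.3,0,0.2,0,0.4,-0.8,0,0.2]

```text
t: 23.77
ee_pos: [210.4, -65.3, 306.3]
tcp_rot: [-114.6, 79.8, -20.8]
ft_force: [0.9, 0.7, -5.6]
gripper_width: 39.4
```

Run:
```python
from h import *
st()
```

```text
t 23.7667 p [210.4 -65.3 306.3] q [ 38.5 -16.2 -21.6 141.3  -7.6  43.9 116. ] F [ 0.9  0.7 -5.6] w 39.4
[[ 0.165 -0.984 -0.061]
 [-0.063 -0.072  0.995]
 [-0.984 -0.161 -0.074]]
```

Now push inward (and a bit down) from this side.

Call:
play_rows:
  moves: [1.5,1.6,0.3,0,0.2,1.5,1.6,0.3,0,0.2,1.5,1.6,0.3,0,0.2,1.5,1.6,0.3,0,0.2,1.5,1.6,0.3,0,0.2,1.5,1.6,0.3,0,0.2]

```text
t: 24.27
ee_pos: [183.4, -72.8, 305.0]
tcp_rot: [-114.9, 82.3, -21.3]
ft_force: [-1.2, 0.5, -7.1]
gripper_width: 39.6
```

Run:
```python
from h import *
st()
im=cv2.cvtColor(env.get_image("scene"),cv2.COLOR_RGB2BGR)[0:260,330:640]
cv2.imwrite("pics/s4.png",cv2.resize(im,None,fx=2.3,fy=2.3,interpolation=2))
```

```text
t 24.2667 p [183.4 -72.8 305. ] q [ 74.9 -21.5 -37.4 141.4 -19.9  50.2 144.2] F [-1.2  0.5 -7.1] w 39.6
[[ 0.125 -0.99  -0.059]
 [-0.049 -0.065  0.997]
 [-0.991 -0.122 -0.056]]
```

View pics/s4.png

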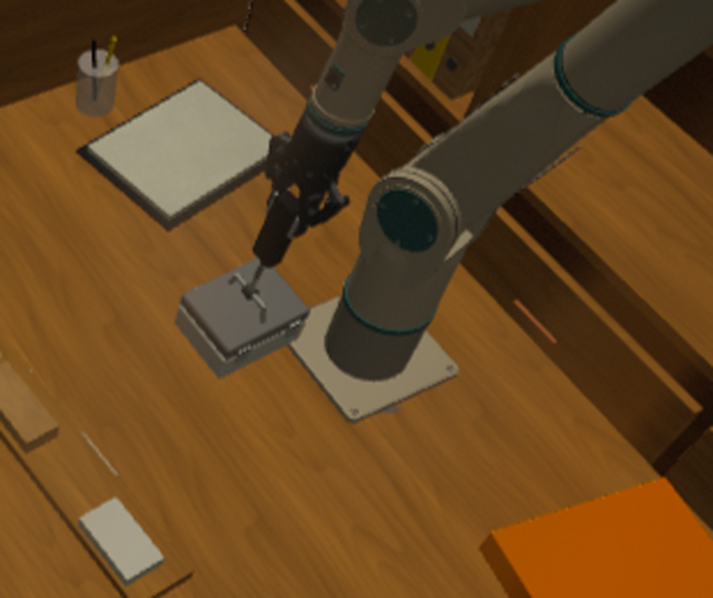

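Call:
play_rows:
  moves: [1.5,1.6,0.3,0.04,0.2,1.5,1.6,0.3,0.04,0.2,1.5,1.6,0.3,0.04,0.2,1.5,1.6,0.3,0.04,0.2,1.5,1.6,0.3,0.04,0.2,1.5,1.6,0.3,0.04,0.2]

```text
t: 24.82
ee_pos: [148.6, -79.6, 307.2]
tcp_rot: [-95.9, 85.7, -16.0]
ft_force: [0.2, -0.6, -7.3]
gripper_width: 39.2
```

Run:
```python
from h import *
st()
```

```text
t 24.8167 p [148.6 -79.6 307.2] q [ 75.3 -21.4 -32.  141.3 -16.4  54.4 133.9] F [ 0.2 -0.6 -7.3] w 39.2
[[ 0.072 -0.982  0.175]
 [-0.021  0.174  0.984]
 [-0.997 -0.074 -0.008]]
```

Call:
play_rows:
  moves: [0.1,-0.4,0,0,0.2,0.1,-0.7,0,0,0.2,0.2,-1,0,0,0.2,0.27,-1.4,-0.05,0,0.2,0.27,-1.4,-0.05,0,0.2,0.27,-1.4,-0.05,0,0.2,0.27,-1.4,-0.05,0,0.2,0.27,-1.4,-0.05,0,0.2,0.27,-1.4,-0.05,0,0.2,0.27,-1.4,-0.05,0,0.2,0.27,-1.4,-0.05,0,0.2,0.27,-1.4,-0.05,0,0.2]

```text
t: 25.82
ee_pos: [296.4, -109.5, 290.0]
tcp_rot: [-95.1, 85.6, -15.0]
ft_force: [-0.6, -0.1, -7.5]
gripper_width: 39.3
```

Call:
play_rows:
  moves: [0.27,-1.4,-0.05,0,0.2,0.27,-1.4,-0.05,0,0.2,0.27,-1.4,-0.05,0,0.2,0.27,-1.4,-0.05,0,0.2,0.27,-1.4,-0.05,0,0.2,0.27,-1.4,-0.05,0,0.2,0.27,-1.4,-0.05,0,0.2,0.27,-1.4,-0.05,0,0.2,0.27,-1.4,-0.05,0,0.2,0.2,-1.1,0,0,0.2,0.1,-0.7,0,0,0.2,0.1,-0.4,0,0,0.2]

```text
t: 26.82
ee_pos: [442.5, -139.9, 272.4]
tcp_rot: [-94.5, 85.7, -14.5]
ft_force: [-0.5, 0.1, -5.7]
gripper_width: 39.3
```

Run:
```python
from h import *
st()
for c,(r0,r1,c0,c1) in (("scene",(30,230,260,460)),("top",(190,320,290,430))):
    im=cv2.cvtColor(env.get_image(c),cv2.COLOR_RGB2BGR)[r0:r1,c0:c1]
    cv2.imwrite(f"pics/{c}5.png",cv2.resize(im,None,fx=3,fy=3,interpolation=2))
```

```text
t 26.8167 p [ 442.5 -139.9  272.4] q [ 55.4  23.2 -56.2 114.9  26.4  50.4  65.4] F [-0.5  0.1 -5.7] w 39.3
[[ 0.073 -0.982  0.173]
 [-0.019  0.172  0.985]
 [-0.997 -0.075 -0.006]]
```

View pics/scene5.png

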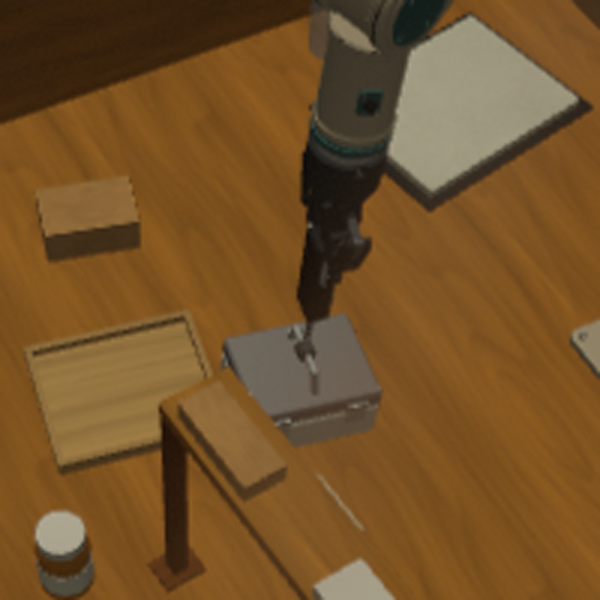

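Run:
```python
from h import *
for z in (130,145,160): print(z,proj("scene",[451.8,-142.3,z]).round(1), proj("scene",[451.8+74*.985,-142.3-74*.17+0,z]).round(1))
# lid corners of candidate pivot heights
x=np.array([.985,-.173,0]);y=np.array([.173,.985,0])
for z in (130,145,160):
    print(z,[((proj("scene",np.array([451.8,-142.3,z-25])+sx*75*x+sy*60*y)[0]-[260,30])*3).round().tolist() for sx,sy in((1,1),(1,-1),(-1,-1),(-1,1))])
```

```text
130 [[360.9 147.1]] [[339.5 152.4]]
145 [[361.1 144.4]] [[339.6 149.7]]
160 [[361.4 141.5]] [[339.7 146.8]]
130 [[254.0, 424.0], [221.0, 340.0], [346.0, 309.0], [383.0, 391.0]]
145 [[254.0, 416.0], [221.0, 331.0], [348.0, 301.0], [385.0, 383.0]]
160 [[255.0, 408.0], [221.0, 323.0], [349.0, 292.0], [386.0, 375.0]]
```

Run:
```python
from h import *
p,R=st()
im=cv2.cvtColor(env.get_image("scene"),cv2.COLOR_RGB2BGR)
x0,y0,f=325,125,8
im=cv2.resize(im[y0:y0+65,x0:x0+72],None,fx=f,fy=f,interpolation=cv2.INTER_CUBIC)
im=np.hstack([im])
x=np.array([.985,-.173,0]);y=np.array([.173,.985,0])
pxy=p+127*R[:,0]
for b,col in((20,(0,0,255)),(45,(0,255,0))):
    for dz in (0,75):
        P=[np.array([pxy[0],pxy[1],b+dz])+sx*75*x+sy*60*y for sx,sy in((1,1),(1,-1),(-1,-1),(-1,1))]
        q=((proj("scene",P)-[x0,y0]+.5)*f).astype(int)
        cv2.polylines(im,[q],True,col,1)
cv2.imwrite("pics/z6.png",im); print(im.shape, env.boxes_of("case_center","scene")[:1])
```

```text
t 26.9167 p [ 441.6 -140.1  272.4] q [ 55.5  23.1 -56.3 115.   26.3  50.4  65.5] F [-0.1  0.  -7. ] w 39.7
[[ 0.072 -0.982  0.173]
 [-0.019  0.172  0.985]
 [-0.997 -0.074 -0.007]]
(520, 576, 3) [{'box': [335.1, 103.7, 388.8, 181.4], 'conf': 0.7}]
```

View pics/z6.png

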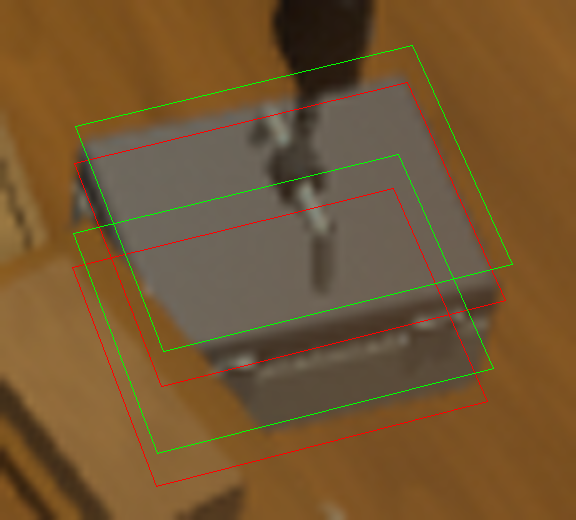

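Call:
play_rows:
  moves: [-0.2,0,0,0,0.2,-0.3,0,0,0,0.2,-0.3,0,0,0,0.2,-0.2,0,0,0,0.2,0,0,0,0,0.2,0,0,0,0,0.2,0,0,0,0,0.2,0,0,0,0,0.2,0,0,0,0,0.2,0,0,0,0,0.2,0,0,0,0,0.2,0,0,0,0,0.2]

```text
t: 28.02
ee_pos: [440.5, -140.2, 282.6]
tcp_rot: [-95.6, 85.7, -15.6]
ft_force: [-0.4, -0.0, -6.8]
gripper_width: 39.2
```

Call:
play_rows:
  moves: [0,0,0,0,0.2,0,0,0,0,0.2,0,0,0,0,0.2,0,0,0,0,0.2,0,0,0,0,0.2,0,0,0,0,0.2,0,0,0,0,0.2,0,0,0,0,0.2,0,0,0,0,0.2,0,0,0,0,0.2,0,0,0,0,0.2,0,0,0,0,0.2]

```text
t: 29.02
ee_pos: [440.5, -140.2, 282.6]
tcp_rot: [-95.6, 85.7, -15.6]
ft_force: [0.6, 0.2, -5.8]
gripper_width: 39.5
```

Call:
play_rows:
  moves: [0,0,0,0,0.2,0,0,0,0,0.2,0,0,0,0,0.2,0,0,0,0,0.2,0,0,0,0,0.2,0,0,0,0,0.2,0,0,0,0,0.2,0,0,0,0,0.2,0,0,0,0,0.2,0,0,0,0,0.2,0,0,0,0,0.2,0,0,0,0,0.2]

```text
t: 30.02
ee_pos: [440.5, -140.2, 282.6]
tcp_rot: [-95.7, 85.7, -15.6]
ft_force: [-0.1, 0.1, -6.5]
gripper_width: 39.1
```

Call:
play_rows:
  moves: [0,0,0,0,0.2,0,0,0,0,0.2,0,0,0,0,0.2,0,0,0,0,0.2,0,0,0,0,0.2,0,0,0,0,0.2]

```text
t: 30.52
ee_pos: [440.5, -140.2, 282.6]
tcp_rot: [-95.6, 85.7, -15.6]
ft_force: [0.2, -0.1, -6.2]
gripper_width: 39.5
```

Run:
```python
from h import *
p,R=st()
for c in("scene","top"): cv2.imwrite(f"pics/{c}7.png",cv2.cvtColor(env.get_image(c),cv2.COLOR_RGB2BGR))
```

```text
t 30.5167 p [ 440.5 -140.2  282.6] q [ 56.4  22.3 -57.  114.2  25.3  51.6  66.5] F [ 0.2 -0.1 -6.2] w 39.5
[[ 0.072 -0.982  0.173]
 [-0.02   0.172  0.985]
 [-0.997 -0.075 -0.007]]
```

Call:
play_rows:
  moves: [-0.25,-0.3,-0.16,0,0.2,-0.25,-0.6,-0.32,0,0.2,-0.25,-1.02,-0.54,0,0.2,-0.15,-1.02,-0.54,0,0.2,0.08,-1.02,-0.54,0,0.2,0.08,-1.02,-0.54,0,0.2,0.08,-1.02,-0.54,0,0.2,0.08,-1.02,-0.54,0,0.2,0.08,-1.02,-0.54,0,0.2,0.08,-1.02,-0.54,0,0.2,0.08,-1.02,-0.54,0,0.2,0.08,-1.02,-0.54,0,0.2]

```text
t: 31.62
ee_pos: [540.0, -218.4, 293.8]
tcp_rot: [-95.6, 85.7, -15.7]
ft_force: [0.2, -0.2, -6.4]
gripper_width: 39.8
```

Call:
play_rows:
  moves: [0.08,-1.02,-0.54,0,0.2,0.08,-1.02,-0.54,0,0.2,0.08,-1.02,-0.54,0,0.2,0.08,-1.02,-0.54,0,0.2,0.08,-1.02,-0.54,0,0.2,0.08,-0.8,-0.43,0,0.2,0.08,-0.6,-0.32,0,0.2,0,-0.4,-0.2,0,0.2,0,-0.3,-0.16,0,0.2,0,0,0,0,0.2,0,0,0,0,0.2,0,0,0,0,0.2]

```text
t: 32.62
ee_pos: [603.3, -266.8, 294.0]
tcp_rot: [-95.6, 85.7, -15.6]
ft_force: [-0.6, 0.8, -6.2]
gripper_width: 39.4
```

```bash
cat > ov.py <<'E'
from h import *
def ov(name,piv,z,yaw):
    x=np.array([np.cos(yaw),np.sin(yaw),0]);y=np.array([-x[1],x[0],0])
    im=cv2.cvtColor(env.get_image("top"),cv2.COLOR_RGB2BGR); x0,y0,f=355,180,8
    im=cv2.resize(im[y0:y0+75,x0:x0+70],None,fx=f,fy=f,interpolation=cv2.INTER_CUBIC)
    for zz,c,(a,b),o,yw in ((z,(0,0,255),(75,60),piv,yaw),(20,(0,255,0),(95,80),(613.7,-270.1),np.radians(-9.6))):
        x=np.array([np.cos(yw),np.sin(yw),0]);y=np.array([-x[1],x[0],0])
        P=[np.array([o[0],o[1],zz])+s*a*x+t*b*y for s,t in((1,1),(1,-1),(-1,-1),(-1,1))]
        cv2.polylines(im,[((proj("top",P)-[x0,y0]+.5)*f).astype(int)],True,c,1)
    cv2.imwrite(name,im)
E
python3 - <<'E'
from ov import *
p,R=st(); pv=p+132*R[:,0]; print("pivot",pv)
ov("pics/o8.png",pv,pv[2]-25,np.radians(-10))
E
```

```text
t 32.6167 p [ 603.3 -266.8  294. ] q [ 49.5  38.8 -50.5  84.2  32.2  67.5  75. ] F [-0.6  0.8 -6.2] w 39.4
[[ 0.072 -0.982  0.173]
 [-0.02   0.172  0.985]
 [-0.997 -0.074 -0.007]]
pivot [ 612.78177024 -269.43504418  162.37955665]
```

View pics/o8.png

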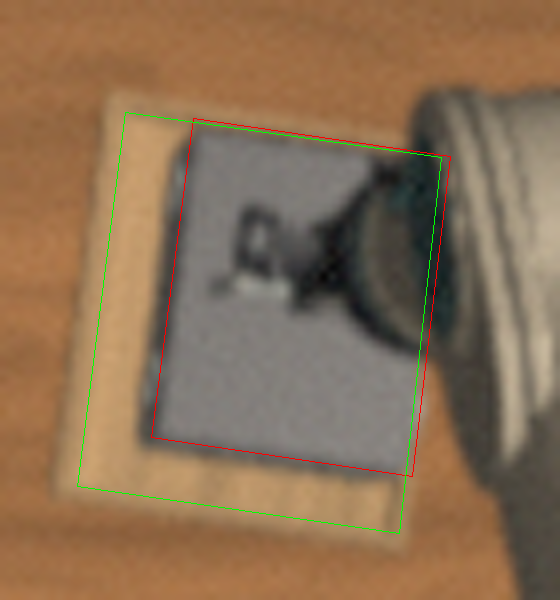

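Call:
play_rows:
  moves: [0.3,0.02,0,0,0.2,0.5,0.04,0,0,0.2,0.5,0.04,0,0,0.2,0.5,0.04,0,0,0.2,0.5,0.04,0,0,0.2,0.4,0.03,0,0,0.2,0.3,0.02,0,0,0.2,0.25,0.02,0,0,0.2,0.25,0.02,0,0,0.2,0.25,0.02,0,0,0.2,0.25,0.02,0,0,0.2,0.25,0.02,0,0,0.2]

```text
t: 33.67
ee_pos: [603.6, -267.5, 251.2]
tcp_rot: [-95.7, 85.7, -15.6]
ft_force: [-0.4, 0.5, -6.4]
gripper_width: 39.5
```

Call:
play_rows:
  moves: [0.25,0.02,0,0,0.2,0.25,0.02,0,0,0.2,0.25,0.02,0,0,0.2,0.25,0.02,0,0,0.2,0.25,0,0,0,0.2,0.25,0,0,0,0.2,0.25,0,0,0,0.2,0.25,0,0,0,0.2,0.25,0,0,0,0.2,0.25,0,0,0,0.2,0.25,0,0,0,0.2,0.25,0,0,0,0.2]

```text
t: 34.67
ee_pos: [604.8, -268.2, 221.3]
tcp_rot: [-96.0, 85.7, -15.9]
ft_force: [-2.1, -1.0, -3.2]
gripper_width: 39.6
```

Run:
```python
from h import *
st()
```

```text
t 34.6667 p [ 604.8 -268.2  221.3] q [ 48.5  42.6 -48.   89.2  36.1  59.8  71.6] F [-2.1 -1.  -3.2] w 39.6
[[ 0.072 -0.982  0.173]
 [-0.021  0.172  0.985]
 [-0.997 -0.074 -0.008]]
```

Call:
play_rows:
  moves: [0.25,0,0,0,0.2,0.25,0,0,0,0.2,0.25,0,0,0,0.2,0.25,0,0,0,0.2,0.25,0,0,0,0.2,0.25,0,0,0,0.2,0.2,0,0,0,0.2,0.15,0,0,0,0.2,0,0,0,0,0.2,0,0,0,0,0.2]

```text
t: 35.5
ee_pos: [606.1, -268.6, 203.2]
tcp_rot: [-96.0, 85.7, -16.0]
ft_force: [-3.0, -1.0, -0.1]
gripper_width: 39.6
```

Run:
```python
from h import *
st()
```

```text
t 35.5 p [ 606.1 -268.6  203.2] q [ 48.1  43.7 -47.2  90.1  37.2  58.   70.8] F [-3.  -1.  -0.1] w 39.6
[[ 0.072 -0.982  0.173]
 [-0.021  0.172  0.985]
 [-0.997 -0.075 -0.008]]
```

Call:
play_rows:
  moves: [0,0.15,0,0,0.2,0,0.15,0,0,0.2,0,0,0,0,0.5,0,0,0,0,0.6,0,0,0,0,0.8,0,0,0,0,1,0,0,0,0,1,0,0,0,0,1,0,0,0,0,1]

```text
t: 36.25
ee_pos: [603.4, -267.7, 202.7]
tcp_rot: [-95.5, 85.7, -15.4]
ft_force: [-0.5, 0.5, -0.1]
gripper_width: 85.3
```

Call:
play_rows:
  moves: [-0.4,0,0,0,1,-0.8,0,0,0,1,-1,0,0,0,1,-1,0,0,0,1,-1.5,0,0,0,1,-1.5,0,0,0,1,-1.5,0,0,0,1,-1.5,0,0,0,1,-1.5,0,0,0,1,-1.5,0,0,0,1,-1,0,0,0,1,-0.5,0,0,0,1]

```text
t: 37.25
ee_pos: [594.1, -264.9, 342.0]
tcp_rot: [-95.8, 85.5, -15.8]
ft_force: [-1.2, 0.3, 0.3]
gripper_width: 85.1
```

Run:
```python
from ov import *
p,R=st()
im=cv2.cvtColor(env.get_image("scene"),cv2.COLOR_RGB2BGR)[80:220,240:420]
cv2.imwrite("pics/s9.png",cv2.resize(im,None,fx=4.2,fy=4.2,interpolation=2))
```

```text
t 37.25 p [ 594.1 -264.9  342. ] q [ 50.7  35.8 -52.1  81.7  29.9  71.9  76.9] F [-1.2  0.3  0.3] w 85.1
[[ 0.075 -0.982  0.173]
 [-0.021  0.172  0.985]
 [-0.997 -0.078 -0.008]]
```

View pics/s9.png

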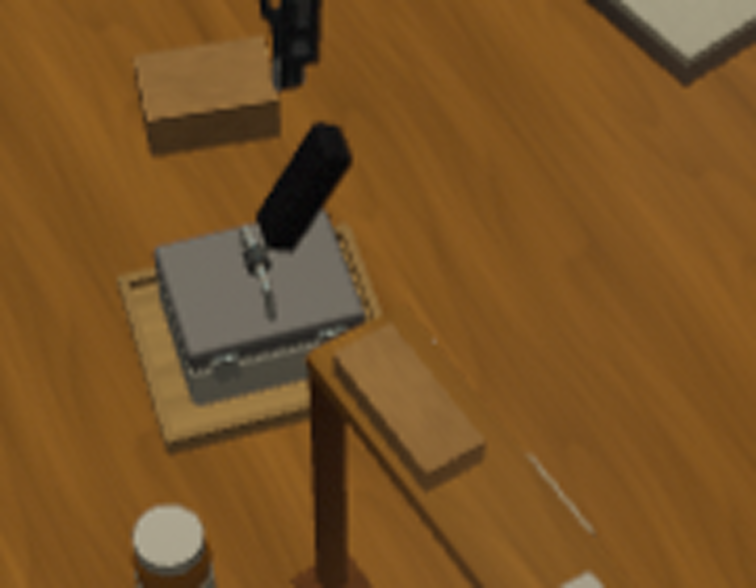

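Call:
play_rows:
  moves: [0,0,0,0,1,0,0,0,0,1,0,0,0,0,1,0,0,0,0,1,0,0,0,0,1,0,0,0,0,1]

```text
t: 37.8
ee_pos: [593.3, -265.0, 338.9]
tcp_rot: [-95.5, 85.7, -15.4]
ft_force: [-0.3, 0.4, 0.3]
gripper_width: 85.6
```

Run:
```python
from h import *
st(); print(env.close_job())
```

```text
t 37.8 p [ 593.3 -265.   338.9] q [ 50.7  36.  -52.   81.9  29.9  71.8  76.8] F [-0.3  0.4  0.3] w 85.6
[[ 0.072 -0.982  0.173]
 [-0.02   0.172  0.985]
 [-0.997 -0.074 -0.007]]
the job is handed in; nothing more can be done
None
```

I weighed the case, set it in the tray and handed the job in at 37.8 s; no verdict came back.

- **Tilting the tool:** The moves have no tilt of their own. I got it by pushing the arm against its joint limits: up and outward gave about 28.7°, to match the leaning scale, and inward near the base took it back out.
- **Lift:** I gripped the scale's black body across its 40 mm sides and drew the case out from under the shelf. I saw no contact with the shelf.
- **Weighing:** I held the case still for about 2.8 s. The load on the wrist was steady at about 6.2 N, which includes the scale.
- **Setting down:** I lowered the case gently into the tray, let go and backed off upward.

**Last checks:** The final picture shows the case flat inside the tray and the scale back on its stop. The carton and jar were in view and looked undisturbed. I did not look at the beaker again, but the arm's path stayed away from it. The wrist read about 0 N, with the gripper open about 34 cm up.

**What was not exact:**
- The scale hung about 4° off upright during the hold, the tilt I could not remove.
- The 4 cm clearance is known only to about 1 cm. The picture overlay gave roughly 40 mm, while the arm pose and spring figures suggested up to about 55 mm.
- I estimated the case's height while carrying it from the arm pose. The highest was about 9 cm, under the 12 cm limit.

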